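# Index a sanding turntable by clicks and hold it

### The arm

A 7-joint arm with a two-finger parallel gripper is mounted at the origin on the work surface. World frame = base frame: x ahead of the robot, y to its left, z up, the work surface at z = 0. Lengths are in m, angles in rad, forces in N, time in s.
With the tool pointing down it reaches from about 0.425 to 0.925 m from the base axis. Payload 6.8 kg.
Tool frame: the origin (TCP) lies on the centre line of the jaws, within the pads' length; the fingertips stand 14 mm ahead of it and the grasp point (between the pads) lies 5 mm behind it; z points along the fingers, y is the line along which they close (so a half turn about z gives the same grasp; the last joint's range is limited). The gripper opens to 85 mm and grips with 20 to 120 N. Pads are 22 mm wide; open, the fingers measure 114 mm over their backs; the gripper's body (76 mm by 85 mm) begins 54 mm behind the grasp point. The pads swing forward as they close: fully open they stand 13 mm farther back than shut.
Start: joints at [1.167, 0.477, 0.022, 1.555, -0.011, 1.109, -0.083], TCP at [0.197, -0.646, 0.245] pointing down, gripper open.
Joint ranges: [-2.96, 2.96], [-0.34, 2.1], [-1.41, 1.46], [0.24, 2.44], [-1.37, 4.51], [0.17, 1.92], [-2.96, 2.96]. Speed limits (rad/s): [2.39, 2.39, 3.14, 3.14, 3.14, 3.14, 3.14].

### API

Orientations are given as a unit quaternion [w, x, y, z].
In Python, from station import bot gives the robot as it stands. The module is installed in compiled form; this text tells all that it offers.
- The arm moves only by the tool drive_tool, never from a script. Its argument "commands" is a list of rows, each an object with "hand": the opening, from 0 (shut) to 1 (fully open); "translation": the shift along the world's x, y, z in mm, a list of three; "angular": the turn, a rotation vector about the world's x, y, z in rad, a list of three. In form: [{"hand": hand, "translation": [tx, ty, tz], "angular": [ax, ay, az]}, ...]. A call has 1 to 12 rows; each row is the pose to reach, as a shift and turn from the pose commanded when the call began; what a row does not reach only later rows make up. A row lasts 1/8 s, in which the tool goes at most 62.5 mm and 10.7 degrees, less where a joint would pass 70% of its speed; a pose out of reach is approached as far as the arm can. A call with a gripper value outside its range is refused whole. The fingers move at their own pace and stop on an object; "force" is the grip in N (left out, the last holds). Time passes only in rows, so rows that repeat a pose let the fingers close. It gives the time, the measured TCP pose, the force, the opening and the grip force at its end, in the units of the state.
- bot.get_obs(): the state, without advancing time (a new reading comes with each control period).
- bot.read_camera(name): name is "scene" or "side" or "wrist"; returns the picture (420x560x3 uint8, red, green, blue); there is no depth.
- bot.camera_model(name): a dict with "fx", "fy", "cx", "cy" (pixels), "view" (4x4, takes a point from world to camera coordinates). Camera axes: x right, y up, looking along -z (the intrinsics and any distortion apply to the point x, -y, -z); pixel columns grow to the right and rows downward; lengths in m; the calibration is good to about 2 mm. A picture is of the moment at which its call begins: read the wrist's pose just before it. camera_model takes no time and is no camera call; for the wrist camera it gives the pose at the moment of the call.
- bot.hand_in(): hands the job in; it is judged then, once.
Trained networks look in the newest picture that a camera, given by its name, has taken for a name from the list of things; names that differ only in an ending like _2 or _b are one class to them, and where a whole thing is asked for, a point or a joint stands for the part that bears it (a point fixed in the world has none). Each returns a list of dicts, best first, with "score" (0 to 1); they miss things now and then, are a little off and sometimes report something else, mostly with a low value. They report only what shows in the picture. A call takes as long as a camera call.
- bot.find_in(camera, query): "position" ([column, row] in pixels, amid what is visible of it).
- bot.outline_of(camera, query): "pixels" (420x560 bool, what is visible of it) and "position" ([column, row] in pixels, amid what is visible of it).
The state is a dict: "t": time; "q": joint angles; "joint_vel": joint speeds; "joint_torque": joint torques, N m; "eef_pos": TCP position; "tool_rot": TCP orientation; "contact_force": force on the tool from outside, world axes, zero at the start; "torque": the same for the moment, N m; "gripper_width": opening from 0.0 (shut) to 1.0 (fully open); "grasp_force": force on a finger pad.
Only numpy, scipy, OpenCV 4.12 (cv2) and the standard library are available. Lean on these libraries where they do the work, as an engineer would, in place of code of your own. Each camera call takes 0.05 s, during which the arm holds its last target. There are 200 camera calls.

### The job

The brown cone on the white-based indexing turntable is to be sanded at its next setting. By the red handle, first swing the sprung lever through its whole stroke to the far stop and ease it slowly all the way back to rest without letting it fly back. Then advance it four clicks from rest, keep hold of the red handle there so that the table stays at the fourth click, and finish while still holding; do not touch the cone, and leave the spare cone, the sanding drum and the tape roll where they are.

Things in the scene. Friction and masses are not known exactly. Their poses are not given: they have to be found in the camera images.
- turntable (a joint): Turntable angle (rad) about its upright axis: 0 at rest, grows counter-clockwise from above, far stop at 1.25. A spring drives it back to 0; notches alone do not hold it. Six clicks: brass pins pass a spring plunger at 0.1, 0.3 ... 1.1, then it drops into notches 1 to 6 at 0.2, 0.4 ... 1.2. The push at the handle is some 2 N less just before a notch, 2 N more just after it.
- grip (a point): Point on the red handle's axis at the height to grip, 90 mm above the bench. The handle is an upright round red post, 20 mm thick, free from 46 to 120 mm above the bench, on the end of a steel lever bar (22 mm wide, top 43 mm above the bench) fixed to the turntable. It moves on a level circle of radius 180 mm about the pivot. Spring pull: 4.5 N at rest, 7.5 N at far stop.
- pivot (a point): Point on the turntable's upright axis at the top of its aluminium disc (148 mm across), 35 mm above the bench; centre of the fixed white base, 200 x 200 x 18 mm, whose axes it has. At rest the lever points 2.517 rad counter-clockwise from its x axis, at the far stop 3.767 rad. A plunger housing 54 mm high stands at the base's +x side.
- handle: The red handle as a solid, with its dark steel foot; it spins freely on its own upright axis at the lever's end. Origin on that axis at bench height.
- cone: Brown turned cone on the middle of the turntable, not to be touched: 90 mm wide at its foot, 48 mm at its top, top 165 mm above the bench. Origin at the centre of its foot, 35 mm above the bench.
- spare: Loose bystander: a like brown cone on a white square foot 100 x 100 mm, 142 mm high in all. Origin at the centre of its underside.
- drum: Loose bystander: brown sanding drum, 76 mm across, 55 mm high, with a dark 16 mm shank up to 85 mm. Origin at the centre of its underside.
- tape: Loose bystander: tan roll of tape lying flat, 96 mm across, 25 mm high. Origin at the centre of its underside.

How it is judged:
By the outcome, as a careful person would: the job done as asked, in the order asked, and still so for the second after the job is handed in, while the arm keeps its last pose, push and grip.
It also fails if it takes over 48 s, if anything falls off the work surface, if the arm or the gripper's body presses on something with over 40 N, if the wrist force passes 120 N, or if a joint passes its speed limit or range.

## Working session

There is one attempt and no reset: what is moved stays moved. The work goes in short steps, Python scripts to look and compute and a tool call to move; the robot and the scene stay as the last step left them, time stands still between calls to the robot, and variables do not carry over. Pictures are saved under pics/ and viewed, at most 10 in all, crops included, and the job is handed in when it is done.

Besides the shell and the picture viewer there is one more tool, called after "Request:" as name(argument=value, ...) on one line, values as JSON. drive_tool: Moves the arm, as the interface text tells. Its arguments: {"type":"object","properties":{"commands":{"type":"array","items":{"type":"object","properties":{"hand":{"type":"number"},"translation":{"type":"array","items":{"type":"number"}},"angular":{"type":"array","items":{"type":"number"}}}}},"force":{"type":"number"}},"required":["commands"]}

```bash
mkdir -p pics; cat > h.py <<'E'
import numpy as np, cv2
from station import bot
def ray(m,p):
    V=np.array(m["view"]);R=V[:3,:3];t=V[:3,3]
    d=np.array([(p[0]-m["cx"])/m["fx"],-(p[1]-m["cy"])/m["fy"],-1.])
    return -R.T@t, R.T@d
def at_z(m,p,z):
    o,d=ray(m,p); return o+d*(z-o[2])/d[2]
def proj(m,P):
    V=np.array(m["view"]);c=V[:3,:3]@np.array(P)+V[:3,3]
    return [m["cx"]+m["fx"]*c[0]/-c[2], m["cy"]-m["fy"]*c[1]/-c[2]]
E
python3 - <<'E'
from h import *
o=bot.get_obs();print(o)
ims=[]
for c in("scene","side"):
    im=bot.read_camera(c);m=bot.camera_model(c);print(c,{k:(np.round(v,4).tolist()) for k,v in m.items()})
    cv2.imwrite(f"pics/{c}0.png",im[:,:,::-1])
    for q in("handle","cone","spare","drum","tape","turntable"):
        r=bot.find_in(c,q);print(c,q,[(np.round(x["position"],1).tolist(),round(x["score"],2)) for x in r[:3]])
E
```

```text
{'t': 0.0, 'q': array([ 1.16691167,  0.47777074,  0.02232755,  1.55646162, -0.01147294,
        1.10932256, -0.08311637]), 'joint_vel': array([-0.0002817 , -0.00029335,  0.00054528,  0.00065069,  0.00123075,
       -0.00011134,  0.00032665]), 'joint_torque': array([ 3.71720298e-04, -5.96434486e+01,  1.60819173e+00, -2.81191188e+01,
        1.24857546e-02,  9.49236477e-03, -3.96262266e-06]), 'eef_pos': array([ 0.19657405, -0.64513829,  0.24434087]), 'tool_rot': array([-8.92472717e-04,  9.89081367e-01,  1.47367596e-01, -2.11030670e-04]), 'contact_force': array([-0.82605274,  0.04405097,  0.45170789]), 'torque': array([ 0.02727791,  0.03707765, -0.04413686]), 'grasp_force': 0.0, 'gripper_width': 0.9982439055797928}
scene {'fx': 451.2259, 'fy': 451.2259, 'cx': 287.3298, 'cy': 213.361, 'view': [[0.8482, 0.5296, -0.0046, -0.4547], [-0.294, 0.4781, 0.8277, 0.1069], [0.4405, -0.7007, 0.5612, -1.365], [0.0, 0.0, 0.0, 1.0]]}
scene handle [([316.1, 190.6], 0.73)]
scene cone [([320.4, 234.7], 0.58)]
scene spare [([399.4, 210.6], 0.59)]
scene drum [([204.2, 290.2], 0.69)]
scene tape [([181.4, 268.1], 0.93)]
scene turntable [([314.1, 245.4], 0.63)]
side {'fx': 416.2622, 'fy': 416.2622, 'cx': 275.9209, 'cy': 205.2437, 'view': [[0.992, -0.1256, 0.0089, -0.5444], [0.0714, 0.6194, 0.7819, -0.0975], [-0.1037, -0.775, 0.6234, -1.1364], [0.0, 0.0, 0.0, 1.0]]}
side handle [([278.4, 185.2], 0.57)]
side cone [([317.4, 216.3], 0.83), ([317.5, 231.8], 0.17)]
side spare [([333.3, 171.6], 0.57)]
side drum [([278.0, 302.9], 0.97)]
side tape [([223.7, 287.6], 0.83)]
side turntable [([314.5, 224.2], 0.73)]
```

View pics/scene0.png

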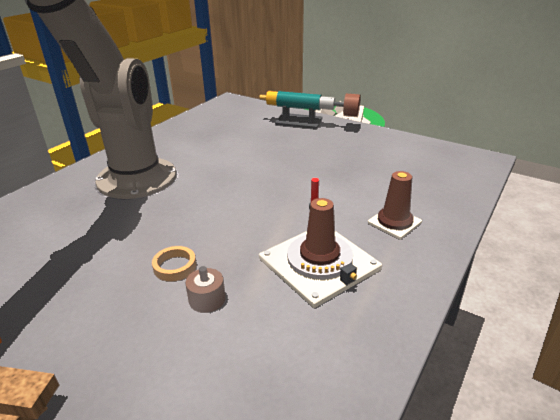

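View pics/side0.png

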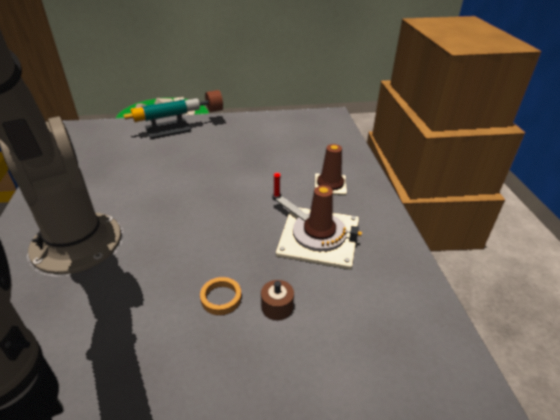

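The scene picture shows the white base with corners near (261,261), (318,228), (380,264), (317,299), the plunger at (348,273) and the handle at (316,190). The side view shows the handle at (277,185), the lever running to the disc at (320,232), and the plunger at (355,233).

```bash
python3 - <<'E'
from h import *
from scipy.optimize import least_squares
ob=[]
data={}
for c in("scene","side"):
    im=bot.read_camera(c);m=bot.camera_model(c)
    for q in("handle","cone","spare","drum","tape"):
        r=bot.outline_of(c,q)
        if not r: print(c,q,'none');continue
        M=r[0]["pixels"];ys,xs=np.nonzero(M)
        data[c,q]=(m,M)
        print(c,q,round(r[0]["score"],2),xs.min(),xs.max(),ys.min(),ys.max(),len(xs))
    # red
    a=im.astype(int);red=(a[...,0]>110)&(a[...,1]<60)&(a[...,2]<60)
    ys,xs=np.nonzero(red);k=(xs>250)&(xs<340)&(ys>150)&(ys<220);xs,ys=xs[k],ys[k]
    print(c,'red',xs.min(),xs.max(),ys.min(),ys.max(),xs.mean(),ys.mean())
    cx=np.mean(xs[ys<ys.min()+8]);top=ys.min()
    print(c,"handle top ->",at_z(m,(cx,top+2),.12).round(4))
    # white base quad
    data[c,'red']=(cx,top)
    crop=im[150:320,220:440] ; cv2.imwrite(f"pics/crop_{c}.png",cv2.resize(crop,None,fx=3.4,fy=3.4,interpolation=cv2.INTER_CUBIC)[:,:,::-1])
    # base: whitish
    g=((a.min(2)>150)&(a.max(2)-a.min(2)<60)).astype(np.uint8)
    n,l,s,ct=cv2.connectedComponentsWithStats(g)
    for i in range(1,n):
        if s[i,4]>300: 
            cnt=cv2.findContours((l==i).astype(np.uint8),0,2)[0][0]
            h=cv2.convexHull(cnt); ap=cv2.approxPolyN(h,4) if hasattr(cv2,'approxPolyN') else cv2.approxPolyDP(h,6,True)
            print(c,s[i].tolist(),ap.reshape(-1,2).tolist(),[at_z(m,p,.018).round(3)[:2].tolist() for p in ap.reshape(-1,2)])
# footprints
for (c,q),v in data.items():
    if q in("drum","tape","spare","cone"):
        m,M=v;ys,xs=np.nonzero(M);z={"drum":.03,"tape":.0125,"spare":.06,"cone":.1}[q]
        print(c,q,at_z(m,(xs.mean(),ys.mean()),z).round(3))
E
```

```text
scene handle 0.45 311 318 178 199 163
scene cone 0.82 300 339 198 265 1936
scene spare 0.87 368 421 171 239 1948
scene drum 0.79 185 226 266 312 1548
scene tape 0.68 152 196 246 282 1054
scene red 311 317 180 200 314.2767857142857 190.07142857142858
scene handle top -> [0.5669 0.0775 0.12  ]
scene [0, 93, 515, 327, 102230] [[531, 120], [398, 419], [-39, 419], [177, 88]] [[0.946, 1.052], [0.95, -0.338], [0.372, -0.697], [-0.435, 0.635]]
scene [0, 150, 116, 157, 8936] [[120, 204], [0, 306], [0, 198], [104, 149]] [[0.096, -0.143], [0.187, -0.527], [-0.21, -0.296], [-0.214, 0.058]]
scene [451, 172, 109, 248, 19031] [[559, 183], [559, 419], [451, 419], [471, 163]] [[1.084, 0.594], [1.161, -0.207], [1.019, -0.295], [0.84, 0.588]]
side handle 0.54 272 280 173 200 192
side cone 0.63 303 335 186 239 1304
side spare 0.93 315 345 144 195 979
side drum none
side tape 0.9 200 239 278 315 871
side red 274 328 173 195 278.5769230769231 176.1153846153846
side handle top -> [0.5598 0.0801 0.12  ]
side [328, 213, 31, 28, 391] [[362, 217], [348, 236], [328, 240], [333, 212]] [[0.797, -0.012], [0.736, -0.086], [0.678, -0.095], [0.719, 0.02]]
side [276, 215, 79, 51, 1640] [[356, 243], [351, 266], [274, 252], [288, 213]] [[0.75, -0.115], [0.715, -0.195], [0.528, -0.123], [0.588, 0.031]]
scene cone [ 0.669 -0.08   0.1  ]
scene spare [0.753 0.164 0.06 ]
scene drum [ 0.516 -0.283  0.03 ]
scene tape [ 0.386 -0.244  0.012]
side cone [ 0.653 -0.084  0.1  ]
side spare [0.748 0.17  0.06 ]
side tape [ 0.385 -0.249  0.012]
```

View pics/crop_scene.png

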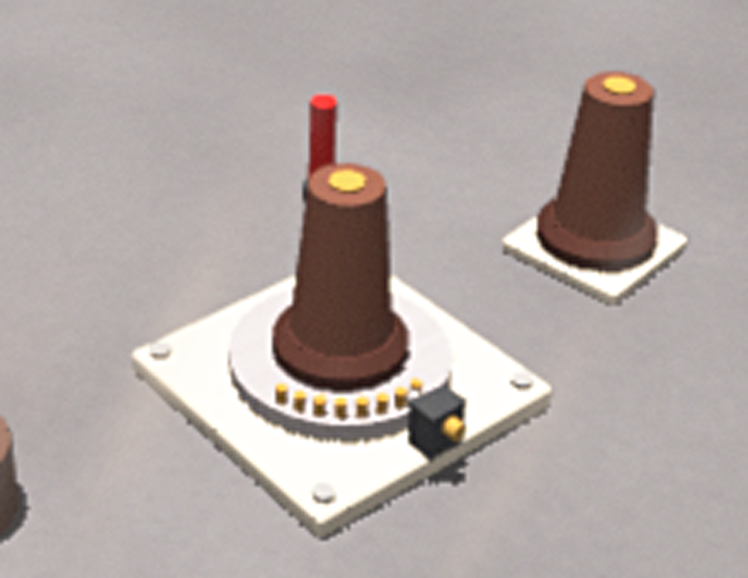

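View pics/crop_side.png

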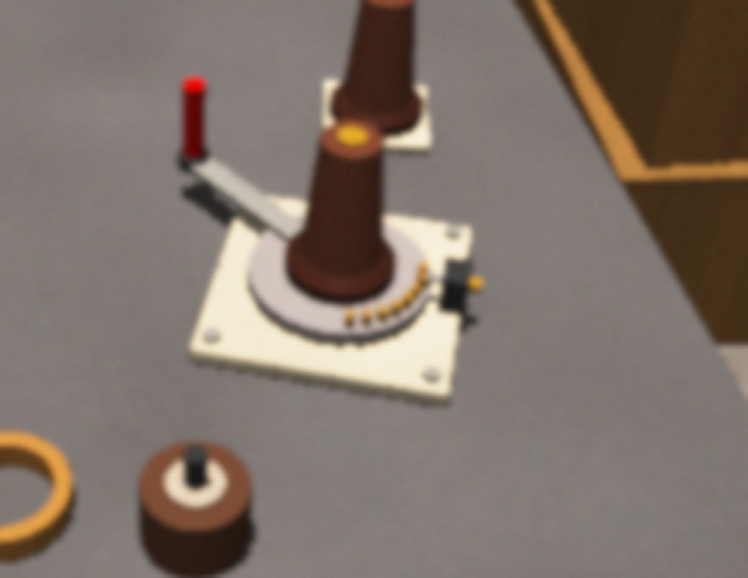

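The crops show base corners (scene: left (133,354), right (551,392), near (322,528); side: (190,350), (448,393), (471,228)), handle tops at (323,102) and (194,86), and cone tops at (346,180) and (352,135), all in crop pixels.

```bash
python3 - <<'E'
from h import *
from scipy.optimize import least_squares
F={"scene":[((-.1,-.1,.018),(133,352)),((.1,.1,.018),(551,391)),((.1,-.1,.018),(322,527)),("h",(323,102)),((0,0,.165),(346,180))],
"side":[((-.1,-.1,.018),(190,350)),((.1,-.1,.018),(448,393)),((.1,.1,.018),(471,228)),("h",(194,86)),((0,0,.165),(352,135))]}
ms={c:bot.camera_model(c) for c in F}
def res(p,out=False):
    r=[]
    for i,c in enumerate(F):
        for f,px in F[c]:
            if f=="h": f=(.18*np.cos(2.517),.18*np.sin(2.517),.12)
            co,s=np.cos(p[2]),np.sin(p[2])
            w=[p[0]+co*f[0]-s*f[1],p[1]+s*f[0]+co*f[1],f[2]]
            r+=list(np.array(proj(ms[c],w))+p[3+2*i:5+2*i]-(np.array(px)/3.4+[220,150]))
    return np.array(r+list(np.array(p[3:])*.3))
s=least_squares(res,[.65,-.08,0,0,0,0,0]);print(s.x.round(4));print(s.fun.round(1))
x,y,a=s.x[:3]
for th in(0,.2,.8,1.25): print(th,(x+.18*np.cos(a+2.517+th)).round(4),(y+.18*np.sin(a+2.517+th)).round(4))
def off(c): 
    i=list(F).index(c);return s.x[3+2*i:5+2*i]
for c,px,z in(("scene",(323,102),.12),("side",(194,86),.12),("scene",(346,180),.165),("side",(352,135),.165),("side",(195,455),.085)):
    print(c,z,at_z(ms[c],np.array(px)/3.4+[220,150],z).round(4),at_z(ms[c],np.array(px)/3.4+[220,150]-off(c),z).round(4))
E
```

```text
[ 0.6612 -0.0613 -0.3623 -0.2168  0.5371 -0.0617  1.4721]
[-1.   0.3  1.1 -0.8 -0.4 -1.  -0.1  0.   0.4  1.4 -0.5 -0.6  0.5  0.4
  0.3 -0.3 -0.2 -0.6 -0.1  0.9 -0.1  0.2 -0.   0.4]
0 0.5619 0.0889
0.2 0.5341 0.0662
0.8 0.4843 -0.0278
1.25 0.4874 -0.1081
scene 0.12 [0.5629 0.0866 0.12  ] [0.5621 0.0892 0.12  ]
side 0.12 [0.5609 0.0785 0.12  ] [0.562  0.0858 0.12  ]
scene 0.165 [ 0.6584 -0.0589  0.165 ] [ 0.6578 -0.0568  0.165 ]
side 0.165 [ 0.6607 -0.0635  0.165 ] [ 0.6622 -0.0574  0.165 ]
side 0.085 [ 0.5148 -0.2877  0.085 ] [ 0.5154 -0.2835  0.085 ]
```

Request:
drive_tool(commands=[{"hand":1,"translation":[365,733,0],"angular":[0,0,-0.66]},{"hand":1,"translation":[365,733,0],"angular":[0,0,-0.66]},{"hand":1,"translation":[365,733,0],"angular":[0,0,-0.66]},{"hand":1,"translation":[365,733,0],"angular":[0,0,-0.66]},{"hand":1,"translation":[365,733,0],"angular":[0,0,-0.66]},{"hand":1,"translation":[365,733,0],"angular":[0,0,-0.66]},{"hand":1,"translation":[365,733,0],"angular":[0,0,-0.66]},{"hand":1,"translation":[365,733,0],"angular":[0,0,-0.66]},{"hand":1,"translation":[365,733,0],"angular":[0,0,-0.66]},{"hand":1,"translation":[365,733,0],"angular":[0,0,-0.66]},{"hand":1,"translation":[365,733,0],"angular":[0,0,-0.66]},{"hand":1,"translation":[365,733,0],"angular":[0,0,-0.66]}])

```text
t: 2.8
eef_pos: [0.5311, 0.0258, 0.2457]
tool_rot: [0.0, 0.983, -0.181, 0.0]
contact_force: [0.2, -0.4, 0.2]
gripper_width: 0.999
grasp_force: 0.0
```

Request:
drive_tool(commands=[{"hand":1,"translation":[30,60,0],"angular":[0,0,0]},{"hand":1,"translation":[30,60,0],"angular":[0,0,0]},{"hand":1,"translation":[30,60,0],"angular":[0,0,0]}])

```text
t: 3.18
eef_pos: [0.5602, 0.0839, 0.2451]
tool_rot: [0.0, 0.984, -0.181, -0.0]
contact_force: [0.0, -0.3, -0.5]
gripper_width: 0.999
grasp_force: 0.0
```

```bash
python3 - <<'E'
from h import *
o=bot.get_obs();print(o["t"],o["eef_pos"].round(4),o["tool_rot"].round(3))
m=bot.camera_model("wrist");im=bot.read_camera("wrist");cv2.imwrite("pics/w1.png",im[:,:,::-1])
for q in("handle","cone","grip"):
    r=bot.find_in("wrist",q);print(q,[(np.round(x["position"],1).tolist(),round(x["score"],2)) for x in r[:3]])
print(m["fx"],"proj handle top",proj(m,[.562,.088,.12]),"cone top",proj(m,[.661,-.06,.165]))
a=im.astype(int);red=((a[...,0]>110)&(a[...,1]<70)&(a[...,2]<70)).astype(np.uint8)
n,l,s,c=cv2.connectedComponentsWithStats(red)
for i in range(1,n):
    if s[i,4]>40: print(s[i],c[i],at_z(m,c[i],.12).round(4),at_z(m,c[i],.09).round(4))
E
```

```text
3.175 [0.5602 0.0839 0.2451] [ 0.     0.984 -0.181 -0.   ]
handle [([269.5, 194.6], 0.95), ([532.6, 217.1], 0.23)]
cone [([387.4, 40.2], 0.82)]
grip []
289.71473635351566 proj handle top [np.float64(270.3370665809431), np.float64(204.03210067684068)] cone top [np.float64(433.03702058964745), np.float64(-1.6051842417234639)]
[262 195  19  19 260] [270.54615385 203.64230769] [0.5623 0.0877 0.12  ] [0.555 0.091 0.09 ]
```

The red post is at (270,204) in the wrist picture, which gives (0.562, 0.088) and agrees with the fit. Descending.

Request:
drive_tool(commands=[{"hand":1,"translation":[2,3,-50],"angular":[0,0,0]},{"hand":1,"translation":[2,3,-100],"angular":[0,0,0]},{"hand":1,"translation":[2,3,-140],"angular":[0,0,0]},{"hand":1,"translation":[2,3,-160],"angular":[0,0,0]},{"hand":1,"translation":[2,3,-160],"angular":[0,0,0]}], force=60)

```text
t: 4.0
eef_pos: [0.5611, 0.0856, 0.0841]
tool_rot: [0.001, 0.983, -0.182, -0.001]
contact_force: [0.7, -0.2, 0.6]
gripper_width: 0.997
grasp_force: 0.0
```

Request:
drive_tool(commands=[{"hand":0,"translation":[0,0,0],"angular":[0,0,0]},{"hand":0,"translation":[0,0,0],"angular":[0,0,0]},{"hand":0,"translation":[0,0,0],"angular":[0,0,0]},{"hand":0,"translation":[0,0,0],"angular":[0,0,0]},{"hand":0,"translation":[0,0,0],"angular":[0,0,0]},{"hand":0,"translation":[0,0,0],"angular":[0,0,0]},{"hand":0,"translation":[0,0,0],"angular":[0,0,0]},{"hand":0,"translation":[0,0,0],"angular":[0,0,0]}], force=60)

```text
t: 5.0
eef_pos: [0.5635, 0.088, 0.0861]
tool_rot: [-0.001, 0.984, -0.181, 0.001]
contact_force: [1.9, 2.2, 6.1]
gripper_width: 0.215
grasp_force: 58.8
```

```bash
python3 - <<'E'
from h import *
o=bot.get_obs();print({k:np.round(v,4) for k,v in o.items() if k in("t","eef_pos","tool_rot","contact_force","gripper_width","grasp_force","torque")})
E
```

```text
{'t': np.float64(5.0), 'eef_pos': array([0.5635, 0.088 , 0.0861]), 'tool_rot': array([-8.000e-04,  9.835e-01, -1.809e-01,  1.100e-03]), 'contact_force': array([1.9324, 2.17  , 6.124 ]), 'torque': array([ 0.5389, -0.4246,  0.0365]), 'grasp_force': np.float64(58.8371), 'gripper_width': np.float64(0.2155)}
```

```bash
cat > arc.py <<'E'
import numpy as np,sys
def P(t,c=(.6625,-.0615),a0=2.155,r=.18): return np.array([c[0]+r*np.cos(a0+t),c[1]+r*np.sin(a0+t)])*1e3
def tab(t0,ts,**k): 
    for t in ts: print(round(t,3),(P(t,**k)-P(t0,**k)).round(1))
E
python3 -c "
from arc import *
tab(0,np.arange(.05,.31,.05))"
```

```text
0.05 [-7.4 -5.1]
0.1 [-14.5 -10.7]
0.15 [-21.3 -16.5]
0.2 [-27.9 -22.7]
0.25 [-34.1 -29.2]
0.3 [-39.9 -36. ]
```

Request:
drive_tool(commands=[{"hand":0,"translation":[-7.4,-5.1,0],"angular":[0,0,0]},{"hand":0,"translation":[-14.5,-10.7,0],"angular":[0,0,0]},{"hand":0,"translation":[-21.3,-16.5,0],"angular":[0,0,0]},{"hand":0,"translation":[-27.9,-22.7,0],"angular":[0,0,0]},{"hand":0,"translation":[-34.1,-29.2,0],"angular":[0,0,0]},{"hand":0,"translation":[-39.9,-36,0],"angular":[0,0,0]}])

```text
t: 5.75
eef_pos: [0.5244, 0.0533, 0.0862]
tool_rot: [-0.002, 0.984, -0.18, 0.002]
contact_force: [4.7, 6.2, 3.3]
gripper_width: 0.22
grasp_force: 59.2
```

```bash
python3 - <<'E'
from h import *
from arc import *
o=bot.get_obs();print({k:np.round(v,4) for k,v in o.items() if k in("t","eef_pos","tool_rot","contact_force","torque")})
print(P(0),P(.3));tab(.3,np.arange(.35,.91,.05))
E
```

```text
{'t': np.float64(5.75), 'eef_pos': array([0.5244, 0.0533, 0.0862]), 'tool_rot': array([-0.0019,  0.9836, -0.1803,  0.0021]), 'contact_force': array([4.7066, 6.228 , 3.2867]), 'torque': array([ 1.1087, -0.8525,  0.0064])}
[563.22364599  88.64727948] [523.28612145  52.60300618]
0.35 [-5.5 -7.1]
0.4 [-10.7 -14.5]
0.45 [-15.5 -22.1]
0.5 [-19.9 -29.9]
0.55 [-23.9 -38. ]
0.6 [-27.5 -46.2]
0.65 [-30.7 -54.7]
0.7 [-33.4 -63.2]
0.75 [-35.8 -71.9]
0.8 [-37.7 -80.7]
0.85 [-39.1 -89.6]
0.9 [-40.1 -98.5]
```

Request:
drive_tool(commands=[{"hand":0,"translation":[-5.5,-7.1,0],"angular":[0,0,0]},{"hand":0,"translation":[-10.7,-14.5,0],"angular":[0,0,0]},{"hand":0,"translation":[-15.5,-22.1,0],"angular":[0,0,0]},{"hand":0,"translation":[-19.9,-29.9,0],"angular":[0,0,0]},{"hand":0,"translation":[-23.9,-38,0],"angular":[0,0,0]},{"hand":0,"translation":[-27.5,-46.2,0],"angular":[0,0,0]},{"hand":0,"translation":[-30.7,-54.7,0],"angular":[0,0,0]},{"hand":0,"translation":[-33.4,-63.2,0],"angular":[0,0,0]},{"hand":0,"translation":[-35.8,-71.9,0],"angular":[0,0,0]},{"hand":0,"translation":[-37.7,-80.7,0],"angular":[0,0,0]},{"hand":0,"translation":[-39.1,-89.6,0],"angular":[0,0,0]},{"hand":0,"translation":[-40.1,-98.5,0],"angular":[0,0,0]}])

```text
t: 7.25
eef_pos: [0.4831, -0.0445, 0.0861]
tool_rot: [-0.002, 0.984, -0.18, 0.001]
contact_force: [-0.5, 9.0, 8.4]
gripper_width: 0.218
grasp_force: 59.8
```

```bash
python3 - <<'E'
from h import *
from arc import *
o=bot.get_obs();print({k:np.round(v,4) for k,v in o.items() if k in("t","eef_pos","tool_rot","contact_force","torque","gripper_width")})
print(P(.9));tab(.9,np.arange(.95,1.31,.05))
# circle through 3 measured points, r=.18 fit
from scipy.optimize import least_squares
pts=np.array([[.5635,.088],[.5244,.0533],o["eef_pos"][:2]])
s=least_squares(lambda c:np.hypot(*(pts-c).T)-.18,[.6625,-.0615]);print(s.x,s.fun*1e3,np.unwrap(np.arctan2(*(pts-s.x).T[::-1])))
E
```

```text
{'t': np.float64(7.25), 'eef_pos': array([ 0.4831, -0.0445,  0.0861]), 'tool_rot': array([-1.600e-03,  9.837e-01, -1.797e-01,  6.000e-04]), 'contact_force': array([-0.4551,  9.0405,  8.4011]), 'torque': array([ 1.8398, -0.0388, -0.041 ]), 'gripper_width': np.float64(0.2176)}
[483.17442431 -45.93279395]
0.95 [-0.6 -9. ]
1.0 [ -0.7 -18. ]
1.05 [ -0.3 -27. ]
1.1 [  0.5 -35.9]
1.15 [  1.7 -44.8]
1.2 [  3.4 -53.7]
1.25 [  5.5 -62.4]
1.3 [  8.1 -71.1]
[ 0.6621978 -0.0625214] [-0.00570094  0.00786208 -0.00290705] [2.15117241 2.44262975 3.0412629 ]
```

Request:
drive_tool(commands=[{"hand":0,"translation":[-0.6,-9,0],"angular":[0,0,0]},{"hand":0,"translation":[-0.7,-18,0],"angular":[0,0,0]},{"hand":0,"translation":[-0.3,-27,0],"angular":[0,0,0]},{"hand":0,"translation":[0.5,-35.9,0],"angular":[0,0,0]},{"hand":0,"translation":[1.7,-44.8,0],"angular":[0,0,0]},{"hand":0,"translation":[3.4,-53.7,0],"angular":[0,0,0]},{"hand":0,"translation":[4.4,-58.0,0],"angular":[0,0,0]},{"hand":0,"translation":[5.5,-62.4,0],"angular":[0,0,0]},{"hand":0,"translation":[5.5,-62.4,0],"angular":[0,0,0]}])

```text
t: 8.38
eef_pos: [0.4879, -0.1075, 0.086]
tool_rot: [-0.001, 0.984, -0.18, -0.0]
contact_force: [-1.8, 8.0, 11.8]
gripper_width: 0.219
grasp_force: 60.3
```

```bash
python3 - <<'E'
from h import *
o=bot.get_obs();print({k:np.round(v,4) for k,v in o.items() if k in("t","eef_pos","tool_rot","contact_force","torque","gripper_width")})
d=o["eef_pos"][:2]-[.6622,-.0625];print(np.hypot(*d),np.arctan2(d[1],d[0])%(2*np.pi)-2.151)
E
```

```text
{'t': np.float64(8.375), 'eef_pos': array([ 0.4879, -0.1075,  0.086 ]), 'tool_rot': array([-1.000e-03,  9.836e-01, -1.802e-01, -3.000e-04]), 'contact_force': array([-1.7817,  8.0273, 11.8098]), 'torque': array([ 1.8658,  0.3121, -0.0176]), 'gripper_width': np.float64(0.2191)}
0.18004520341154304 1.243127972682068
```

Request:
drive_tool(commands=[{"hand":0,"translation":[0.5,-1.7,0],"angular":[0,0,0]},{"hand":0,"translation":[1,-3.5,0],"angular":[0,0,0]},{"hand":0,"translation":[1,-3.5,0],"angular":[0,0,0]}])

```text
t: 8.75
eef_pos: [0.4883, -0.1093, 0.0859]
tool_rot: [-0.002, 0.984, -0.18, -0.001]
contact_force: [-5.1, 12.6, 14.8]
gripper_width: 0.216
grasp_force: 60.5
```

Request:
drive_tool(commands=[{"hand":0,"translation":[0.5,-1.7,0],"angular":[0,0,0]},{"hand":0,"translation":[0.5,-1.7,0],"angular":[0,0,0]}])

```text
t: 9.0
eef_pos: [0.4884, -0.1096, 0.0859]
tool_rot: [-0.002, 0.984, -0.179, -0.002]
contact_force: [-6.2, 16.9, 15.5]
gripper_width: 0.216
grasp_force: 60.8
```

Lever is against the far stop: the angle holds at about 1.25 while the force rises to about 18 N. Next is the slow return.

```bash
sed -i 's/c=(.6625,-.0615),a0=2.155/c=(.6622,-.0625),a0=2.156/' arc.py; python3 - <<'E'
from arc import *
import json
t=1.28
while t>-.03:
    ts=[t-.02*i for i in range(1,13)];print(round(t,2),'->',round(ts[-1],2),[(P(x)-P(t)).round(1).tolist() for x in ts]);t=ts[-1]
E
```

```text
1.28 -> 1.04 [[-1.0, 3.5], [-2.0, 6.9], [-2.8, 10.4], [-3.6, 13.9], [-4.4, 17.5], [-5.0, 21.0], [-5.6, 24.5], [-6.1, 28.1], [-6.6, 31.7], [-6.9, 35.3], [-7.2, 38.9], [-7.5, 42.4]]
1.04 -> 0.8 [[-0.2, 3.6], [-0.2, 7.2], [-0.3, 10.8], [-0.2, 14.4], [-0.1, 18.0], [0.1, 21.6], [0.4, 25.2], [0.7, 28.8], [1.2, 32.3], [1.6, 35.9], [2.2, 39.5], [2.8, 43.0]]
0.8 -> 0.56 [[0.7, 3.5], [1.5, 7.0], [2.3, 10.5], [3.2, 14.0], [4.2, 17.5], [5.2, 20.9], [6.4, 24.4], [7.6, 27.8], [8.8, 31.1], [10.1, 34.5], [11.5, 37.8], [13.0, 41.1]]
0.56 -> 0.32 [[1.5, 3.3], [3.1, 6.5], [4.8, 9.7], [6.5, 12.9], [8.2, 16.0], [10.1, 19.1], [12.0, 22.2], [13.9, 25.2], [16.0, 28.1], [18.0, 31.1], [20.2, 34.0], [22.4, 36.8]]
0.32 -> 0.08 [[2.3, 2.8], [4.6, 5.6], [6.9, 8.3], [9.3, 11.0], [11.8, 13.6], [14.3, 16.1], [16.9, 18.7], [19.5, 21.1], [22.2, 23.6], [24.9, 25.9], [27.7, 28.2], [30.5, 30.5]]
0.08 -> -0.16 [[2.9, 2.2], [5.8, 4.3], [8.7, 6.4], [11.7, 8.4], [14.7, 10.4], [17.8, 12.3], [20.8, 14.1], [24.0, 15.9], [27.1, 17.6], [30.4, 19.2], [33.6, 20.8], [36.8, 22.3]]
```

Request:
drive_tool(commands=[{"hand":0,"translation":[-1.0,3.5,0],"angular":[0,0,0]},{"hand":0,"translation":[-2.0,6.9,0],"angular":[0,0,0]},{"hand":0,"translation":[-2.8,10.4,0],"angular":[0,0,0]},{"hand":0,"translation":[-3.6,13.9,0],"angular":[0,0,0]},{"hand":0,"translation":[-4.4,17.5,0],"angular":[0,0,0]},{"hand":0,"translation":[-5.0,21.0,0],"angular":[0,0,0]},{"hand":0,"translation":[-5.6,24.5,0],"angular":[0,0,0]},{"hand":0,"translation":[-6.1,28.1,0],"angular":[0,0,0]},{"hand":0,"translation":[-6.6,31.7,0],"angular":[0,0,0]},{"hand":0,"translation":[-6.9,35.3,0],"angular":[0,0,0]},{"hand":0,"translation":[-7.2,38.9,0],"angular":[0,0,0]},{"hand":0,"translation":[-7.5,42.4,0],"angular":[0,0,0]}])

```text
t: 10.5
eef_pos: [0.4824, -0.0703, 0.086]
tool_rot: [-0.001, 0.984, -0.18, 0.0]
contact_force: [-0.0, 7.5, 9.4]
gripper_width: 0.223
grasp_force: 59.9
```

Request:
drive_tool(commands=[{"hand":0,"translation":[-0.2,3.6,0],"angular":[0,0,0]},{"hand":0,"translation":[-0.2,7.2,0],"angular":[0,0,0]},{"hand":0,"translation":[-0.3,10.8,0],"angular":[0,0,0]},{"hand":0,"translation":[-0.2,14.4,0],"angular":[0,0,0]},{"hand":0,"translation":[-0.1,18.0,0],"angular":[0,0,0]},{"hand":0,"translation":[0.1,21.6,0],"angular":[0,0,0]},{"hand":0,"translation":[0.4,25.2,0],"angular":[0,0,0]},{"hand":0,"translation":[0.7,28.8,0],"angular":[0,0,0]},{"hand":0,"translation":[1.2,32.3,0],"angular":[0,0,0]},{"hand":0,"translation":[1.6,35.9,0],"angular":[0,0,0]},{"hand":0,"translation":[2.2,39.5,0],"angular":[0,0,0]},{"hand":0,"translation":[2.8,43.0,0],"angular":[0,0,0]}])

```text
t: 12.0
eef_pos: [0.4856, -0.0276, 0.0861]
tool_rot: [-0.001, 0.984, -0.18, 0.001]
contact_force: [2.1, 4.3, 8.2]
gripper_width: 0.217
grasp_force: 59.8
```

Request:
drive_tool(commands=[{"hand":0,"translation":[0.7,3.5,0],"angular":[0,0,0]},{"hand":0,"translation":[1.5,7.0,0],"angular":[0,0,0]},{"hand":0,"translation":[2.3,10.5,0],"angular":[0,0,0]},{"hand":0,"translation":[3.2,14.0,0],"angular":[0,0,0]},{"hand":0,"translation":[4.2,17.5,0],"angular":[0,0,0]},{"hand":0,"translation":[5.2,20.9,0],"angular":[0,0,0]},{"hand":0,"translation":[6.4,24.4,0],"angular":[0,0,0]},{"hand":0,"translation":[7.6,27.8,0],"angular":[0,0,0]},{"hand":0,"translation":[8.8,31.1,0],"angular":[0,0,0]},{"hand":0,"translation":[10.1,34.5,0],"angular":[0,0,0]},{"hand":0,"translation":[11.5,37.8,0],"angular":[0,0,0]},{"hand":0,"translation":[13.0,41.1,0],"angular":[0,0,0]}])

```text
t: 13.5
eef_pos: [0.4983, 0.0119, 0.0861]
tool_rot: [-0.0, 0.983, -0.181, 0.001]
contact_force: [0.7, 3.1, 9.0]
gripper_width: 0.216
grasp_force: 59.9
```

Request:
drive_tool(commands=[{"hand":0,"translation":[1.5,3.3,0],"angular":[0,0,0]},{"hand":0,"translation":[3.1,6.5,0],"angular":[0,0,0]},{"hand":0,"translation":[4.8,9.7,0],"angular":[0,0,0]},{"hand":0,"translation":[6.5,12.9,0],"angular":[0,0,0]},{"hand":0,"translation":[8.2,16.0,0],"angular":[0,0,0]},{"hand":0,"translation":[10.1,19.1,0],"angular":[0,0,0]},{"hand":0,"translation":[12.0,22.2,0],"angular":[0,0,0]},{"hand":0,"translation":[13.9,25.2,0],"angular":[0,0,0]},{"hand":0,"translation":[16.0,28.1,0],"angular":[0,0,0]},{"hand":0,"translation":[18.0,31.1,0],"angular":[0,0,0]},{"hand":0,"translation":[20.2,34.0,0],"angular":[0,0,0]},{"hand":0,"translation":[22.4,36.8,0],"angular":[0,0,0]}])

```text
t: 15.0
eef_pos: [0.5212, 0.0493, 0.0861]
tool_rot: [-0.001, 0.984, -0.181, 0.001]
contact_force: [1.4, 3.0, 6.1]
gripper_width: 0.217
grasp_force: 59.6
```

Request:
drive_tool(commands=[{"hand":0,"translation":[2.3,2.8,0],"angular":[0,0,0]},{"hand":0,"translation":[4.6,5.6,0],"angular":[0,0,0]},{"hand":0,"translation":[6.9,8.3,0],"angular":[0,0,0]},{"hand":0,"translation":[9.3,11.0,0],"angular":[0,0,0]},{"hand":0,"translation":[11.8,13.6,0],"angular":[0,0,0]},{"hand":0,"translation":[14.3,16.1,0],"angular":[0,0,0]},{"hand":0,"translation":[16.9,18.7,0],"angular":[0,0,0]},{"hand":0,"translation":[19.5,21.1,0],"angular":[0,0,0]},{"hand":0,"translation":[22.2,23.6,0],"angular":[0,0,0]},{"hand":0,"translation":[24.9,25.9,0],"angular":[0,0,0]},{"hand":0,"translation":[27.7,28.2,0],"angular":[0,0,0]},{"hand":0,"translation":[30.5,30.5,0],"angular":[0,0,0]}])

```text
t: 16.5
eef_pos: [0.552, 0.0798, 0.0862]
tool_rot: [-0.001, 0.984, -0.181, 0.001]
contact_force: [2.9, 3.3, 4.7]
gripper_width: 0.218
grasp_force: 59.5
```

Request:
drive_tool(commands=[{"hand":0,"translation":[2.9,2.2,0],"angular":[0,0,0]},{"hand":0,"translation":[5.8,4.3,0],"angular":[0,0,0]},{"hand":0,"translation":[8.7,6.4,0],"angular":[0,0,0]},{"hand":0,"translation":[11.7,8.4,0],"angular":[0,0,0]},{"hand":0,"translation":[13.2,9.4,0],"angular":[0,0,0]},{"hand":0,"translation":[13.2,9.4,0],"angular":[0,0,0]}])

```text
t: 17.25
eef_pos: [0.5637, 0.0882, 0.086]
tool_rot: [0.0, 0.983, -0.181, -0.0]
contact_force: [-1.6, 1.8, 9.9]
gripper_width: 0.221
grasp_force: 60.1
```

```bash
python3 - <<'E'
from h import *
o=bot.get_obs();print({k:np.round(v,4) for k,v in o.items() if k in("t","eef_pos","tool_rot","contact_force","torque","gripper_width")})
d=o["eef_pos"][:2]-[.6622,-.0625];print(np.hypot(*d),np.arctan2(d[1],d[0])%(2*np.pi)-2.156)
E
```

```text
{'t': np.float64(17.25), 'eef_pos': array([0.5637, 0.0882, 0.086 ]), 'tool_rot': array([ 2.000e-04,  9.835e-01, -1.811e-01, -0.000e+00]), 'contact_force': array([-1.5556,  1.7835,  9.8741]), 'torque': array([ 0.3002,  0.2734, -0.0319]), 'gripper_width': np.float64(0.2211)}
0.18001234868558036 -0.006260654238806396
```

Request:
drive_tool(commands=[{"hand":0,"translation":[1,0.6,0],"angular":[0,0,0]},{"hand":0,"translation":[2,1.3,0],"angular":[0,0,0]},{"hand":0,"translation":[2,1.3,0],"angular":[0,0,0]}])

```text
t: 17.62
eef_pos: [0.564, 0.0884, 0.0859]
tool_rot: [0.001, 0.983, -0.181, -0.002]
contact_force: [-6.5, -1.0, 15.9]
gripper_width: 0.219
grasp_force: 60.7
```

```bash
python3 - <<'E'
from h import *
from arc import *
o=bot.get_obs();f=o["contact_force"];print(o["t"],o["eef_pos"].round(4),f.round(1))
d=o["eef_pos"][:2]-[.6622,-.0625];print(np.arctan2(d[1],d[0])%(2*np.pi)-2.156, f[:2]@[-.834,-.552])
for t0,ts in((-.04,np.arange(0,.45,.04)),(.44,np.arange(.48,.81,.04))): print(t0,[(P(x)-P(t0)).round(1).tolist() for x in ts],np.round(ts[-1],3))
E
```

```text
17.625 [0.564  0.0884 0.0859] [-6.5 -1.  15.9]
-0.008367601877867337 5.972270010092579
-0.04 [[-6.1, -3.9], [-12.0, -8.0], [-17.8, -12.3], [-23.3, -16.8], [-28.7, -21.6], [-33.9, -26.6], [-38.9, -31.8], [-43.7, -37.2], [-48.2, -42.7], [-52.6, -48.5], [-56.7, -54.4], [-60.5, -60.5]] 0.44
0.44 [[-3.6, -6.2], [-7.0, -12.6], [-10.1, -19.1], [-12.9, -25.7], [-15.5, -32.4], [-17.8, -39.3], [-19.8, -46.2], [-21.6, -53.1], [-23.0, -60.2]] 0.8
```

Lever is back at rest: about 6 N against the rest stop with no further movement. Now advancing four clicks.

Request:
drive_tool(commands=[{"hand":0,"translation":[-6.1,-3.9,0],"angular":[0,0,0]},{"hand":0,"translation":[-12,-8,0],"angular":[0,0,0]},{"hand":0,"translation":[-17.8,-12.3,0],"angular":[0,0,0]},{"hand":0,"translation":[-23.3,-16.8,0],"angular":[0,0,0]},{"hand":0,"translation":[-28.7,-21.6,0],"angular":[0,0,0]},{"hand":0,"translation":[-33.9,-26.6,0],"angular":[0,0,0]},{"hand":0,"translation":[-38.9,-31.8,0],"angular":[0,0,0]},{"hand":0,"translation":[-43.7,-37.2,0],"angular":[0,0,0]},{"hand":0,"translation":[-48.2,-42.7,0],"angular":[0,0,0]},{"hand":0,"translation":[-52.6,-48.5,0],"angular":[0,0,0]},{"hand":0,"translation":[-56.7,-54.4,0],"angular":[0,0,0]},{"hand":0,"translation":[-60.5,-60.5,0],"angular":[0,0,0]}])

```text
t: 19.12
eef_pos: [0.5082, 0.0309, 0.0862]
tool_rot: [-0.002, 0.984, -0.18, 0.003]
contact_force: [8.9, 6.2, -0.3]
gripper_width: 0.211
grasp_force: 59.1
```

Request:
drive_tool(commands=[{"hand":0,"translation":[-3.6,-6.2,0],"angular":[0,0,0]},{"hand":0,"translation":[-7,-12.6,0],"angular":[0,0,0]},{"hand":0,"translation":[-10.1,-19.1,0],"angular":[0,0,0]},{"hand":0,"translation":[-12.9,-25.7,0],"angular":[0,0,0]},{"hand":0,"translation":[-15.5,-32.4,0],"angular":[0,0,0]},{"hand":0,"translation":[-17.8,-39.3,0],"angular":[0,0,0]},{"hand":0,"translation":[-19.8,-46.2,0],"angular":[0,0,0]},{"hand":0,"translation":[-21.6,-53.1,0],"angular":[0,0,0]},{"hand":0,"translation":[-23,-60.2,0],"angular":[0,0,0]},{"hand":0,"translation":[-23,-60.2,0],"angular":[0,0,0]}])

```text
t: 20.38
eef_pos: [0.485, -0.0301, 0.0862]
tool_rot: [-0.001, 0.983, -0.181, 0.003]
contact_force: [8.1, 5.4, 1.3]
gripper_width: 0.219
grasp_force: 59.3
```

```bash
python3 - <<'E'
from h import *
from arc import *
im=bot.read_camera("side");cv2.imwrite("pics/side2.png",cv2.resize(im[150:320,200:420],None,fx=3.4,fy=3.4)[:,:,::-1])
o=bot.get_obs();f=o["contact_force"];print(o["t"],o["eef_pos"].round(4),f.round(1),o["joint_vel"].round(4))
d=o["eef_pos"][:2]-[.6622,-.0625];th=np.arctan2(d[1],d[0])%(2*np.pi)-2.156;print(np.hypot(*d),th,"true~",th+.004, (P(.8)-P(th+.004)).round(1))
E
```

```text
20.425 [ 0.485  -0.0299  0.0862] [8.4 6.2 2.4] [-0.005   0.0011 -0.0034 -0.0005  0.0005 -0.0006 -0.0015]
0.1801472600922011 0.803361394980755 true~ 0.807361394980755 [0.2 1.3]
```

View pics/side2.png

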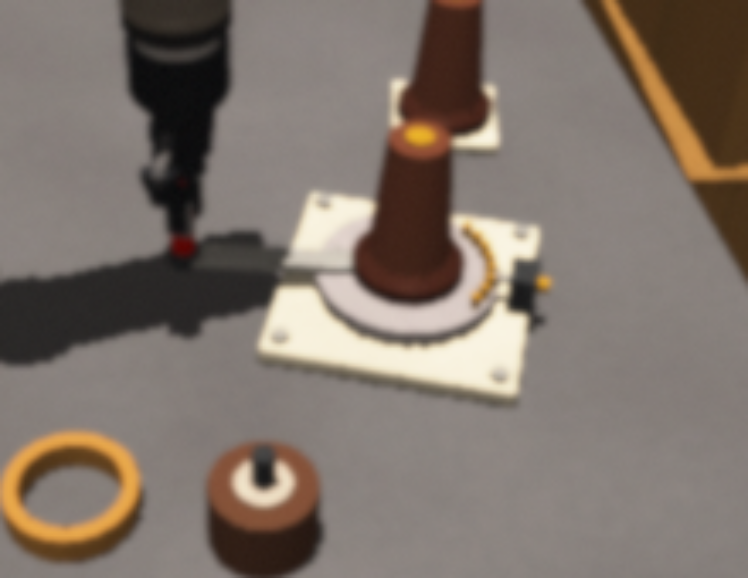

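The picture shows the jaws on the red handle with its base at (182,247), the lever pointing left, and the cone, spare, drum and tape where they were. The angle is about 0.805, so I'll make one small settling trim and hand in.

Request:
drive_tool(commands=[{"hand":0,"translation":[0.6,0.5,0],"angular":[0,0,0]},{"hand":0,"translation":[1,0.6,0],"angular":[0,0,0]},{"hand":0,"translation":[1,0.6,0],"angular":[0,0,0]},{"hand":0,"translation":[1,0.6,0],"angular":[0,0,0]}])

```text
t: 20.92
eef_pos: [0.4852, -0.029, 0.0861]
tool_rot: [-0.001, 0.984, -0.181, 0.002]
contact_force: [4.9, 5.6, 4.9]
gripper_width: 0.217
grasp_force: 59.6
```

```bash
python3 - <<'E'
from h import *
o=bot.get_obs();f=o["contact_force"];print(o["t"],o["eef_pos"].round(4),f.round(1),o["grasp_force"])
d=o["eef_pos"][:2]-[.6622,-.0625];th=np.arctan2(d[1],d[0])%(2*np.pi)-2.156;print(th)
if .785<th<.815: print(bot.hand_in())
E
```

```text
20.925 [ 0.4852 -0.029   0.0861] [4.9 5.6 4.9] 59.552568197250366
0.7985533744984008
the job is handed in; nothing more can be done
None
```

The job is handed in at 20.9 s: I swung the lever to the far stop, eased it slowly back to rest, then advanced it four clicks to about 0.80 rad, where the gripper still holds the red handle; no verdict was returned.

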